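# Rehang the splash guard on the stirrer stand

### The job

The washed splash guard (the taller framed window with two hinge knuckles on one edge) stands in a slot of the drying rack beside two plain test panels. Slide it up out of its slot and hang it on the two hinge pins of the stirrer stand, keeping hold of it until both knuckles are fully down on their pins, and leave it shut across the front of the stand, by the stop post, upright and let go. Do not disturb the test panels, the bottle or the jar.

Things in the scene. Friction and masses are not known exactly. Their poses are not given: they have to be found in the camera images.
- guard: Splash guard: aluminium frame with clear window, 8 mm thick (x), 150 wide (y), 150 high (z), about 0.35 kg. Origin: middle of its bottom edge; z up, x normal to the panel, +y towards the edge with the knuckles: two upright tubes, 22 mm outside, 13 mm bore through, 24 mm high, on one axis 88 mm from the origin. Starts upright in a rack slot, its y along the rack's +y.
- guard_grip (a point): Middle of the guard's top edge, 150 mm above its origin; axes as guard. The top rail below it is 34 mm high: grip it from above across its 8 mm thickness.
- guard_lower (a point): Centre of the lower end of the guard's lower knuckle, on the bore axis, 25 mm above the guard's origin; axes as guard.
- guard_upper (a point): Centre of the lower end of the guard's upper knuckle, 85 mm above guard_lower; axes as guard.
- stand: Stirrer stand, fixed. Origin at bench level, front is +x. Tray x -100 to 110, y -120 to 120 mm, 12 mm thick; white stirrer with glass beaker (84 mm wide, centre x -30, y -10, top 146 mm above the bench). Shut, the guard stands at x 80, y -75 to 75 mm, its y along the stand's +y, its bottom 30 mm above the bench.
- pin_lower (a point): Foot of the lower hinge pin, 55 mm above the bench, at the stand's x 80, y 88 mm: guard_lower rests here when seated. Pin upright, 10 mm diameter, 22 mm tall, top 8 mm tapered to 4 mm, on a bracket 16 mm wide, 12 mm thick that reaches forward (+x) from the hinge post to 9 mm past the pin axis. Axes as stand.
- pin_upper (a point): Foot of the upper pin, straight above pin_lower by 85 mm; same pin and bracket; guard_upper rests here. As the pins are coaxial, the guard comes in from the front (+x), the lower knuckle passing under the upper bracket: raised 23 to 48 mm above its seated height both knuckles clear pins and brackets; then it is lowered.
- hinge_post (a point): Top centre of the hinge post, 22 mm square, 150 mm above the bench, 28 mm behind the pin axis (the stand's -x); axes as stand.
- stop_post (a point): Top centre of the stop post's front face, 102 mm above the bench, at the stand's x 72, y -65 mm; post 20 mm square; its front face is 4 mm behind the shut guard's free end. Axes as stand.
- rack: Grey slotted drying rack, fixed: base 190 (x) by 130 (y) mm, 10 mm thick, origin at bench level in its middle. Two combs at y -45 and 45 mm, 12 mm thick, top 60 mm above the bench, with three 11 mm slots at x -60, 0, 60 mm. Panels stand in the slots along the rack's y, bottoms 10 mm above the bench.
- panel_a: Plain aluminium test panel, 8 mm thick (x), 140 mm wide (y), 105 mm high, no knuckles, loose in a rack slot; origin in the middle of its bottom edge. Leave alone.
- panel_b: The other plain test panel, same as panel_a. Leave alone.
- bottle: Tall bottle, loose, 72 mm diameter, 240 mm high, origin at the centre of its underside. Stands between rack and stand. Leave alone.
- jar: Amber jar, loose, 68 mm diameter, 85 mm high, origin at the centre of its underside. Leave alone.
Mind the look-alikes: they are no part of the job. There is more than one size of the guard; the one meant has the size given above. There is more than one size of the rack; the one meant has the size given above.

How it is judged (in metres and radians):
On the way, in this order (a step that is already met when the one before it is completed fails the run):
1. the guard is lifted upright out of its slot, clear of the rack's combs (z of guard in the frame of rack above 0.062 m and angle between guard's own z axis and vertical below 0.26 rad), for 0.1 s.
2. both knuckles are down on their pins while the guard is still held (horizontal distance between guard_lower and pin_lower below 0.006 m and horizontal distance between guard_upper and pin_upper below 0.006 m and z of guard_lower in the frame of pin_lower between -0.004 and 0.008 m and z of guard_upper in the frame of pin_upper below 0.008 m and contact force between guard and the fingers above 0.5 N), for 0.1 s.
At the end, for the whole second after the job is handed in: Both knuckles seated on their pins (lower ends within 5 mm of the pin feet in height and sideways), guard upright within 0.08 rad, shut to within 0.14 rad of the stand's front, at rest (horizontal distance between guard_lower and pin_lower below 0.005 m and horizontal distance between guard_upper and pin_upper below 0.005 m and z of guard_lower in the frame of pin_lower between -0.004 and 0.005 m and z of guard_upper in the frame of pin_upper below 0.005 m and angle between the y axis of guard and the y axis of stand, either way round below 0.14 rad and y of guard in the frame of stand below 0.03 m and angle between guard's own z axis and vertical below 0.08 rad and linear speed of guard below 0.02 m/s); the robot touches nothing.
It fails at once if a test panel is moved more than 30 mm or tipped (distance of panel_a from where it was at the start of the episode above 0.03 m or angle between panel_a's own z axis and vertical above 0.35 rad).
It fails at once if the other test panel is moved more than 30 mm or tipped (distance of panel_b from where it was at the start of the episode above 0.03 m or angle between panel_b's own z axis and vertical above 0.35 rad).
It fails at once if the bottle is moved more than 30 mm or tipped (distance of bottle from where it was at the start of the episode above 0.03 m or angle between bottle's own z axis and vertical above 0.35 rad).
It fails at once if the jar is moved more than 30 mm or tipped (distance of jar from where it was at the start of the episode above 0.03 m or angle between jar's own z axis and vertical above 0.35 rad).
It also fails if it takes over 53 s, if anything falls off the work surface, if the arm or the gripper's body presses on something with over 40 N, if the wrist force passes 120 N, or if a joint passes its speed limit or range.

### The arm

A 6-joint arm with a two-finger parallel gripper is mounted at the origin on the work surface. World frame = base frame: x ahead of the robot, y to its left, z up, the work surface at z = 0. Lengths are in m, angles in degrees, forces in N, time in s.
With the tool pointing down it reaches from about 0.375 to 0.75 m from the base axis. Payload 9 kg.
Tool frame: the origin (TCP) lies where the fingers leave the gripper's body, on its centre line; the fingertips stand 73 mm ahead of it and the grasp point (between the pads) lies 54 mm ahead of it (robot.tip_reach is the distance from the TCP to the fingertips, in m); z points along the fingers, y is the line along which they close (so a half turn about z gives the same grasp; the last joint's range is limited). The gripper opens to 85 mm and grips with 20 to 120 N. Pads are 22 mm wide; open, the fingers measure 114 mm over their backs; the gripper's body (76 mm by 85 mm) begins 54 mm behind the grasp point. The pads swing forward as they close: fully open they stand 13 mm farther back than shut.
Start: joints at [54.62, 5.964, 5.575, 89.605, 0, 77.527], TCP at [0.234, 0.553, 0.304] pointing down, gripper open.
Joint ranges: [-171.21, 171.21], [-48.23, 106.86], [-62.78, 66.21], [-105.2, 120.99], [-86.42, 89.51], [-180, 180]. Speed limits (degrees/s): [127.2, 127.2, 147.25, 180, 180, 180].

### API

Orientations are given as [roll, pitch, yaw] about the fixed x, y, z axes, in that order (R = Rz(yaw) Ry(pitch) Rx(roll)).
In Python, from plant import robot gives the robot as it stands. Calls block until the motion is done:
- robot.move_pose(position, orientation): joint-space move of the TCP to a pose.
- robot.line_to(position, vel=0.15, rotation=None, guard=None): straight line of the TCP; rotation=None keeps the orientation; vel is the mean speed in m/s. With guard (N) it stops when the force on the tool has changed by that much, and returns True; else False.
- robot.goto_joints(angles): joint-space move.
- robot.set_gripper(opening): finger opening in m; the grip force is fixed at half the most; returns when the fingers have stopped.
- robot.pause(seconds).
- robot.ik(position, orientation): joint angles nearest the present ones, or None.
- robot.observe(): the state.
- robot.grab_frame(name): name is "scene" or "top" or "wrist"; returns the picture (400x640x3 uint8, blue, green, red); there is no depth.
- robot.get_calibration(name): a dict with "vertical_fov" (degrees; the focal length in pixels is half the picture's height over the tangent of half this angle, whatever the lens; pixels are square), "cx", "cy" (the principal point, pixels), "rvec" (rotation vector, rad) and "tvec" (3), from world to camera coordinates, as OpenCV has them. Camera axes: x right, y down, z forward; pixel columns grow to the right and rows downward; lengths in m; the calibration is good to about 2 mm. A picture is of the moment at which its call begins: read the wrist's pose just before it. get_calibration takes no time and is no camera call; for the wrist camera it gives the pose at the moment of the call.
A pose or a line that the arm cannot do raises robot.IKError and nothing moves.
- robot.job_done(): hands the job in; it is judged then, once.
The state is a dict: "time": time; "q": joint angles; "qvel": joint speeds; "joint_torque": joint torques, N m; "tool_pos": TCP position; "tcp_rot": TCP orientation; "ft_force": force on the tool from outside, world axes, zero at the start; "torque": the same for the moment, N m; "gripper_width": finger opening in m; "gripper_force": force on a finger pad.
Only numpy, scipy, OpenCV 4.12 (cv2) and the standard library are available. Lean on these libraries where they do the work, as an engineer would, in place of code of your own. Each camera call takes 0.05 s, during which the arm holds its last target. There are 200 camera calls.

## Working session

There is one attempt and no reset: what is moved stays moved. The work goes in short steps, each a Python script; the robot and the scene stay as the last script left them, time stands still between calls to the robot, and variables do not carry over. Pictures are saved under pics/ and viewed, at most 10 in all, crops included, and the job is handed in when it is done.

```bash
mkdir -p pics; ls
python3 - <<'E'
from plant import robot
import cv2,numpy as np
for n in("scene","top","wrist"):
    c=robot.get_calibration(n);print(n,{k:np.round(v,4).tolist() for k,v in c.items() if not isinstance(v,str)})
    cv2.imwrite(f"pics/{n}0.png",robot.grab_frame(n))
print(robot.observe()["time"])
E
```

```text
pics
scene {'vertical_fov': 47.4304, 'cx': 320.7821, 'cy': 200.4903, 'rvec': [2.3174, 0.7106, -0.2602], 'tvec': [-0.2526, -0.1186, 1.4474]}
top {'vertical_fov': 56.6048, 'cx': 327.4192, 'cy': 200.3405, 'rvec': [2.1218, -2.1051, 0.2157], 'tvec': [-0.0938, 0.4001, 1.1456]}
wrist {'vertical_fov': 63.8118, 'cx': 318.2609, 'cy': 201.472, 'rvec': [-2.4149, -1.6008, -0.2271], 'tvec': [-0.5995, -0.0363, 0.3783]}
0.15
```

View pics/scene0.png

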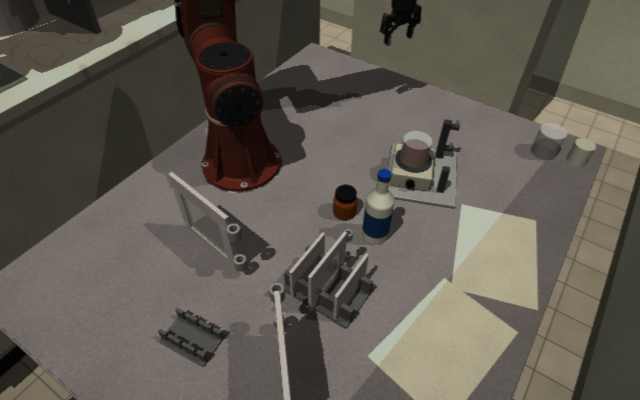

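View pics/top0.png

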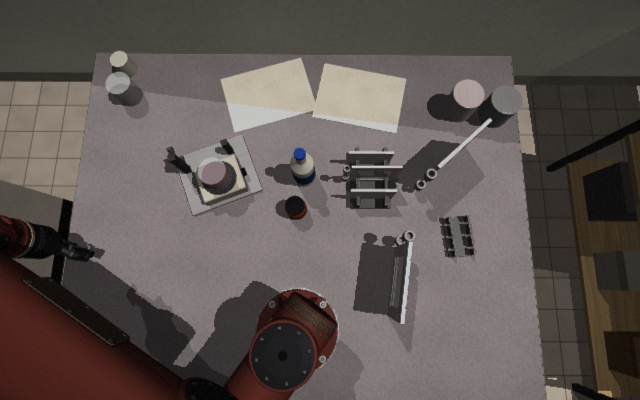

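The scene view shows the slotted rack with three panels at (325,280), and the one in the middle is tallest. The stand is at (420,175), the bottle at (378,212) and the jar at (345,203).

Guard candidates in the top view:
- The rack panel with knuckles at (347,172).
- The large framed window at (405,280).
- The large window seen edge-on at (455,150).

Rack candidates are the one at (372,180) and a small one at (457,237). The target is the guard in the larger rack, so I'll localise roughly and check it in a close crop.

```bash
cat > h.py <<'E'
from plant import robot
import cv2,numpy as np
from scipy.spatial.transform import Rotation as R
def cam(n):
    c=robot.get_calibration(n);f=200/np.tan(np.radians(c["vertical_fov"])/2)
    K=np.array([[f,0,c["cx"]],[0,f,c["cy"]],[0,0,1]]);M,_=cv2.Rodrigues(np.array(c["rvec"],float))
    return K,M,np.array(c["tvec"],float).ravel()
def onplane(C,uv,z):
    K,M,t=C;d=M.T@np.linalg.inv(K)@np.array([*uv,1.]);o=-M.T@t
    return o+d*(z-o[2])/d[2]
def tri(obs):  # [(C,uv),...] least squares point, residual mm
    A=np.zeros((3,3));b=np.zeros(3);L=[]
    for (K,M,t),uv in obs:
        d=M.T@np.linalg.inv(K)@np.array([*uv,1.]);d/=np.linalg.norm(d);o=-M.T@t
        P=np.eye(3)-np.outer(d,d);A+=P;b+=P@o;L.append((P,o))
    p=np.linalg.solve(A,b);return p,[round(1e3*np.linalg.norm(P@(p-o)),1) for P,o in L]
def proj(C,p):
    K,M,t=C;q=K@(M@np.asarray(p)+t);return q[:2]/q[2]
E
python3 - <<'E'
from h import *
c=robot.get_calibration("wrist");print({k:v for k,v in c.items() if k not in("rvec","tvec")})
T=cam("top")
for n,uv,z in[("guardtopR",(403,167),.16),("guardtopL",(352,167),.16),("knuck",(347,171),.13),("bottle",(299,154),.24),("jar",(295,207),.085),
 ("hinge",(180,166),.15),("stop",(228,145),.1),("tray L",(196,214),.012),("tray R",(262,185),.012),("trayTR",(243,137),.012)]:
    print(n,onplane(T,uv,z).round(3))
K,M,t=cam("wrist");o=robot.observe();r=R.from_euler("xyz",o["tcp_rot"],degrees=True)
print("tcp",o["tool_pos"],o["tcp_rot"],"cam in tool",r.inv().apply(-M.T@t-o["tool_pos"]).round(4),"axis",r.inv().apply(M[2]).round(3))
for p in[(.45,-.2,.35),(.42,-.2,.42),(.45,.15,.4),(.42,.2,.4),(.6,.2,.4),(.5,0,.47),(.5,0,.5)]:
  for y in(0,90,-90,180): 
    q=robot.ik(list(p),[180,0,y]);print(p,y,None if q is None else np.round(q).tolist())
E
python3 -c "
import cv2
a=cv2.imread('pics/top0.png')[110:230,155:435]
b=cv2.imread('pics/scene0.png')[100:330,270:480]
a=cv2.resize(a,None,fx=2.1,fy=2.1,interpolation=2);b=cv2.resize(b,None,fx=1.45,fy=1.45,interpolation=2)
import numpy as np
o=np.zeros((max(a.shape[0],1)+b.shape[0],max(a.shape[1],b.shape[1]),3),'uint8');o[:a.shape[0],:a.shape[1]]=a;o[a.shape[0]:,:b.shape[1]]=b
print(o.shape);cv2.imwrite('pics/crop1.png',o)"
```

```text
{'vertical_fov': 63.811804249122346, 'cx': 318.2609083437428, 'cy': 201.4720232635243}
guardtopR [ 0.477 -0.311  0.16 ]
guardtopL [ 0.476 -0.162  0.16 ]
knuck [ 0.473 -0.149  0.13 ]
bottle [ 0.488 -0.013  0.24 ]
jar [0.37  0.008 0.085]
hinge [0.478 0.345 0.15 ]
stop [0.563 0.222 0.1  ]
tray L [0.358 0.336 0.012]
tray R [0.457 0.126 0.012]
trayTR [0.624 0.198 0.012]
tcp [0.23343116 0.55254977 0.30331057] [-1.79945182e+02 -1.34564144e-02  1.57091128e+02] cam in tool [ 0.0703 -0.0002 -0.0699] axis [-0.279  0.001  0.96 ]
(0.45, -0.2, 0.35) 0 [-39.0, -12.0, -7.0, 95.0, 0.0, 141.0]
(0.45, -0.2, 0.35) 90 [-39.0, -12.0, -7.0, 95.0, 0.0, 51.0]
(0.45, -0.2, 0.35) -90 [-39.0, -12.0, -7.0, 95.0, 0.0, -129.0]
(0.45, -0.2, 0.35) 180 [-39.0, -12.0, -7.0, 95.0, 0.0, -39.0]
(0.42, -0.2, 0.42) 0 [-42.0, -14.0, -1.0, 103.0, 0.0, 138.0]
(0.42, -0.2, 0.42) 90 [-42.0, -14.0, -1.0, 103.0, 0.0, 48.0]
(0.42, -0.2, 0.42) -90 [-42.0, -14.0, -1.0, 103.0, 0.0, -132.0]
(0.42, -0.2, 0.42) 180 [-42.0, -14.0, -1.0, 103.0, 0.0, -42.0]
(0.45, 0.15, 0.4) 0 [3.0, -13.0, -3.0, 100.0, 0.0, -177.0]
(0.45, 0.15, 0.4) 90 [3.
[... 373 characters left out ...]
0.0, 9.0]
(0.6, 0.2, 0.4) 0 [7.0, 15.0, 26.0, 101.0, 0.0, -173.0]
(0.6, 0.2, 0.4) 90 [7.0, 15.0, 26.0, 101.0, 0.0, 97.0]
(0.6, 0.2, 0.4) -90 [7.0, 15.0, 26.0, 101.0, 0.0, -83.0]
(0.6, 0.2, 0.4) 180 [7.0, 15.0, 26.0, 101.0, 0.0, 7.0]
(0.5, 0, 0.47) 0 [-15.0, -5.0, 12.0, 107.0, 0.0, 165.0]
(0.5, 0, 0.47) 90 [-15.0, -5.0, 12.0, 107.0, 0.0, 75.0]
(0.5, 0, 0.47) -90 [-15.0, -5.0, 12.0, 107.0, 0.0, -105.0]
(0.5, 0, 0.47) 180 [-15.0, -5.0, 12.0, 107.0, 0.0, -15.0]
(0.5, 0, 0.5) 0 [-15.0, -3.0, 18.0, 111.0, 0.0, 165.0]
(0.5, 0, 0.5) 90 [-15.0, -3.0, 18.0, 111.0, 0.0, 75.0]
(0.5, 0, 0.5) -90 [-15.0, -3.0, 18.0, 111.0, 0.0, -105.0]
(0.5, 0, 0.5) 180 [-15.0, -3.0, 18.0, 111.0, 0.0, -15.0]
(586, 588, 3)
```

View pics/crop1.png

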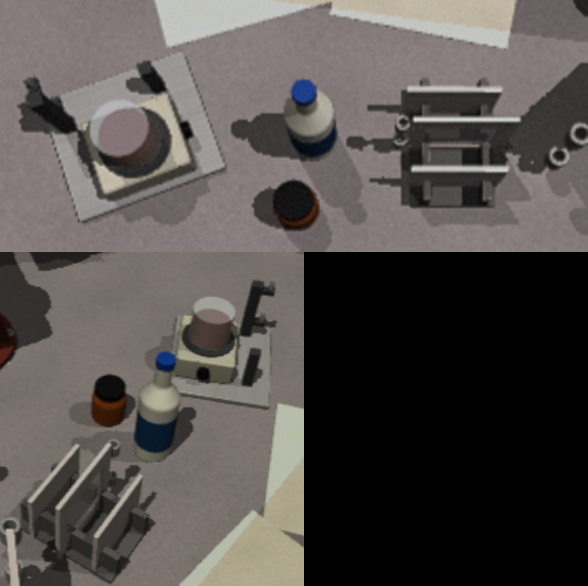

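The crop confirms the choice. The guard is in the middle slot, taller than the panels, with knuckles on its +y side at crop (403,122). The stand is at crop (130,135) with yaw about 24°: hinge post at left (45,105), stop post at (150,75). Next I'll take wrist views.

```bash
cat >> h.py <<'E'
import pickle
def snap(name):
    C=cam("wrist");im=robot.grab_frame("wrist");cv2.imwrite(f"pics/{name}.png",im);pickle.dump(C,open(f"pics/{name}.pkl","wb"));return C,im
def W(S,p): # stand (x,y,yawdeg), local point -> world
    a=np.radians(S[2]);p=np.asarray(p,float);return np.array([S[0]+np.cos(a)*p[0]-np.sin(a)*p[1],S[1]+np.sin(a)*p[0]+np.cos(a)*p[1],p[2]])
E
python3 - <<'E'
from h import *
S=(.497,.277,24)
crops=[]
def view(name,S,loc,z,yaw,foc):
    p=W(S,(*loc,z))
    try: robot.move_pose(p.tolist(),[180,0,yaw])
    except robot.IKError as e: print(name,"IK",p.round(3));return
    C,im=snap(name);uv=proj(C,W(S,foc));print(name,uv.round(),robot.observe()["time"])
    x=int(np.clip(uv[0]-100,0,440));y=int(np.clip(uv[1]-130,0,140))
    crops.append(cv2.resize(im[y:y+260,x:x+200],None,fx=2,fy=2,interpolation=2));print("crop",x,y)
f=(.08,.05,.1)
view("s1",S,(.09,.04),.36,114,f)
view("s2",S,(.13,-.06),.34,114,f)
cv2.imwrite("pics/m1.png",np.hstack(crops));crops.clear()
G=(.477,-.237,0)
view("r1",G,(0,0.02),.34,90,(0,.03,.12))
view("r2",G,(.06,-.05),.34,90,(0,.03,.12))
cv2.imwrite("pics/m2.png",np.hstack(crops))
E
```

```text
s1 [309. 170.] 1.65
crop 208 40
s2 [262.  62.] 2.2167
crop 161 0
r1 [317. 177.] 4.1417
crop 217 47
r2 [247.  97.] 4.65
crop 147 0
```

View pics/m1.png

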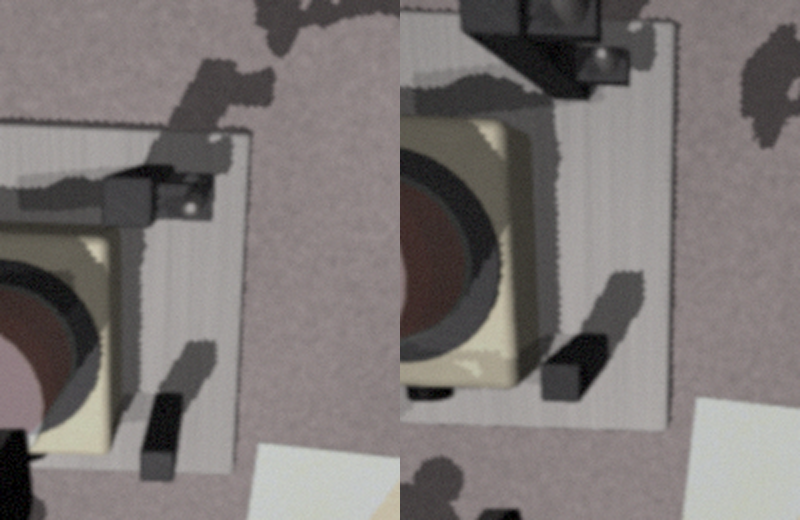

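View pics/m2.png

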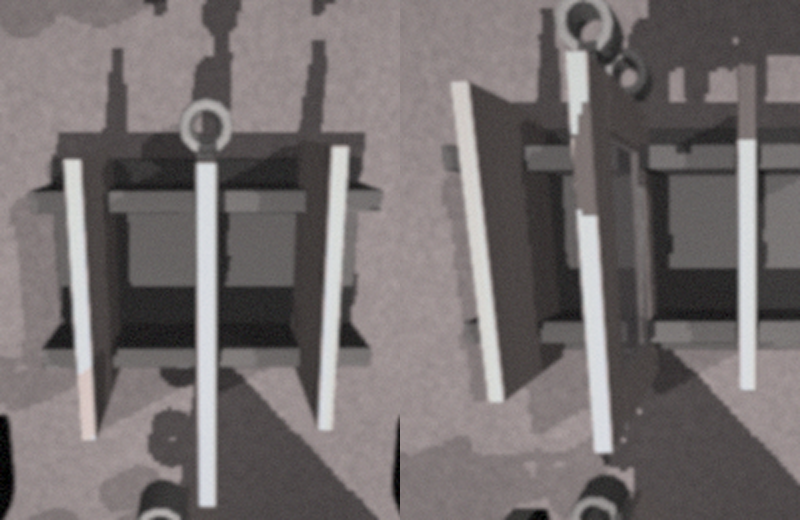

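Wrist views:
- **Stand:** the hinge post top is at (128,201) in the left crop, with the upper bracket's front corner at (212,219) and the stop post's front edge at (174,466). In the right crop the tray corners are at (677,23) and (667,430), and the lower bracket corner is at (629,85).
- **Rack:** the guard's top rail runs (206,162)–(207,506) at left and (577,52)–(603,453) at right. The upper knuckle ring is at (206,126) and (585,24).

I'll fit poses to these points.

```bash
cat > fit.py <<'E'
from h import *
from scipy.optimize import least_squares
def fit(obs,x0,leanfree=False):
    # obs: (cam, uv, local xyz); pose x,y,yaw,z(,lean about local y)
    def res(v):
        r=[]
        for C,uv,p in obs:
            q=np.array(p,float)
            if leanfree:q=R.from_euler("y",v[4]).apply(q)
            w=W((v[0],v[1],np.degrees(v[2])),q);w[2]+=v[3];r+=list(proj(C,w)-uv)
        return r
    s=least_squares(res,x0,loss="soft_l1",f_scale=1.5);return s.x,np.array(res(s.x)).reshape(-1,2)
def L(n,off,pts):
    C=pickle.load(open(f"pics/{n}.pkl","rb"));return [(C,np.array([off[0]+a/2-.25,off[1]+b/2-.25]),p) for (a,b),p in pts]
if __name__=="__main__":
    st=L("s1",(208,40),[((128,201),(.052,.088,.15)),((250,131),(.11,.12,.012)),((234,473),(.11,-.12,.012)),((174.5,466),(.072,-.065,.102)),((212,219),(.089,.08,.14)),((190,206),(.08,.088,.162))])
    st+=L("s2",(161,0),[((277,23),(.11,.12,.012)),((267,430),(.11,-.12,.012)),((180.5,381),(.072,-.065,.102)),((200,40),(.089,.08,.14)),((229,85),(.089,.08,.055)),((200,52),(.08,.088,.077)),((125,35),(.063,.077,.15))])
    x,r=fit(st,[.497,.277,.42,0]);print("stand",x.round(4),np.degrees(x[2]).round(2));print(r.round(1).tolist())
    g=L("r1",(217,47),[((206,162),(0,.075,.15)),((207,506),(0,-.075,.15)),((206,126),(0,.088,.134))])
    g+=L("r2",(147,0),[((177,52),(0,.075,.15)),((203,453),(0,-.075,.15)),((185,24),(0,.088,.134)),((228,73),(0,.088,.049))])
    x,r=fit(g,[.477,-.237,0,.01,0],True);print("guard",x.round(4),np.degrees(x[[2,4]]).round(2));print(r.round(1).tolist())
E
python3 fit.py
```

```text
stand [ 0.4917  0.2738  0.3786 -0.0043] 21.69
[[0.1, -0.3], [0.3, 0.6], [-0.6, 0.1], [-0.2, -1.1], [0.3, 0.3], [0.6, -0.1], [-0.5, -0.8], [0.3, 0.5], [0.3, 0.2], [-0.5, -0.8], [-0.5, -0.9], [1.4, 1.2], [-0.8, 1.0]]
guard [ 0.4815 -0.2354  0.0034  0.008  -0.0139] [ 0.2 -0.8]
[[0.1, 0.2], [-0.2, -0.3], [0.2, 0.5], [-0.3, -0.2], [0.2, -0.1], [0.1, -0.3], [-0.1, 0.2]]
```

Run:
```python
from h import *
S=(.4917,.2738,21.69)
for n,p,y in [("lift",(.4794,-.2354,.47),90.2),("mid",(.52,-.02,.47),100),("front hi",W(S,(.14,0,.47)),111.7),("front lo",W(S,(.14,0,.255)),111.7),("frontmid",W(S,(.13,0,.4)),111.7)]:
    q=robot.ik(list(p),[180,0,y]);print(n,np.round(p,3),None if q is None else np.round(q,1).tolist())
robot.set_gripper(.05)
robot.move_pose([.4794,-.2354,.25],[180,0,90.2])
f0=np.array(robot.observe()["ft_force"])
print(robot.line_to([.4794,-.2354,.20],vel=.08,guard=15))
robot.set_gripper(0.0)
o=robot.observe();print(o["time"],o["gripper_width"],o["gripper_force"],np.round(np.array(o["ft_force"])-f0,1),np.round(o["tool_pos"],4))
print(robot.line_to([.4794,-.2354,.29],vel=.06))
o=robot.observe();print(o["time"],o["gripper_width"],o["gripper_force"],np.round(np.array(o["ft_force"])-f0,1),np.round(o["tool_pos"],4))
C,im=snap("h1")
for p in [(.4794,-.2354+.075,.25),(.4794,-.2354+.088,.234),(.4794,-.2354+.088,.149)]: print(proj(C,p).round(1))
```

```text
lift [ 0.479 -0.235  0.47 ] [-40.2, 0.9, 18.1, 107.2, 0.0, 49.6]
mid [ 0.52 -0.02  0.47] [-16.6, -1.4, 15.7, 107.2, 0.0, 63.4]
front hi [0.622 0.326 0.47 ] [17.0, 39.9, 66.2, 116.3, 0.0, 85.3]
front lo [0.622 0.326 0.255] [17.0, 24.1, 21.5, 87.4, 0.0, 85.3]
frontmid [0.612 0.322 0.4  ] [16.9, 27.4, 41.1, 103.6, 0.0, 85.2]
False
6.875 0.007043680002721486 59.416542649269104 [-1.4 -0.7  1.9] [ 0.4796 -0.2357  0.2005]
False
8.525 0.007268382853992939 58.29298138618469 [ 0.1 -0.9 -6.7] [ 0.4793 -0.2353  0.2896]
[318.6  93.7]
[318.6  57.7]
[318.4  78.9]
```

```bash
python3 -c "
import cv2
a=cv2.imread('pics/h1.png')[0:200,220:420];cv2.imwrite('pics/h1c.png',cv2.resize(a,None,fx=3,fy=3,interpolation=2))"
```

```text
(no output)
```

View pics/h1c.png

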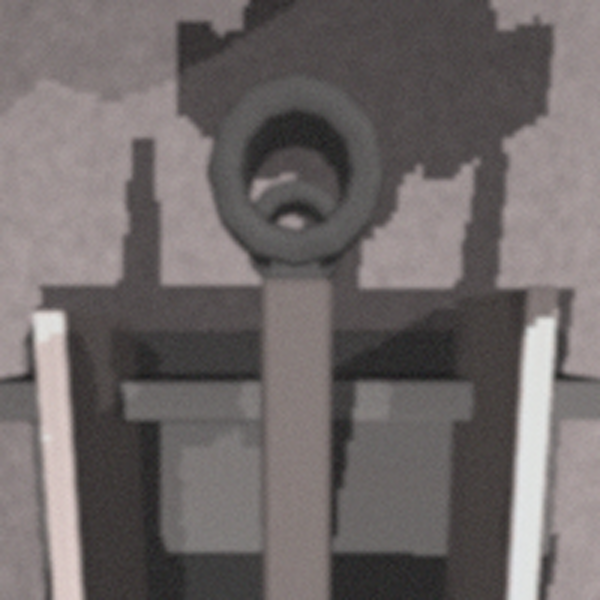

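Held straight: the upper knuckle ring is at crop (296,168), within 1 mm of prediction, and both panels still stand. Next: over the bottle to the front of the stand.

Run:
```python
from h import *
S=(.4917,.2738,21.69)
robot.line_to([.4794,-.2354,.47],vel=.15)
robot.line_to([.52,-.02,.47],vel=.12,rotation=[180,0,100])
robot.line_to([.55,.16,.45],vel=.12,rotation=[180,0,111.69])
robot.line_to(W(S,(.14,0,.38)).tolist(),vel=.12)
robot.line_to(W(S,(.135,0,.256)).tolist(),vel=.12)
robot.pause(.3)
o=robot.observe();print(o["time"],o["gripper_width"],np.round(o["tool_pos"],4),W(S,(.135,0,.256)).round(4),np.round(o["tcp_rot"],2))
C,im=snap("a1")
for n,p in [("knuckle top",(.135,.088,.1995)),("upin tip",(.08,.088,.162)),("bracket c",(.089,.08,.14)),("bracket c+",(.089,.096,.14)),("lowpin",(.08,.088,.077)),("stop",(.072,-.065,.102))]: print(n,proj(C,W(S,p)).round(1))
a=im[0:200,140:340];cv2.imwrite('pics/a1c.png',cv2.resize(im[0:180,190:420],None,fx=3,fy=3,interpolation=2))
```

```text
16.8333 0.006858182738780489 [0.6173 0.3238 0.2564] [0.6171 0.3237 0.256 ] [179.97   0.   111.69]
knuckle top [317.2  57.6]
upin tip [201.7  69.6]
bracket c [233.5  89.9]
bracket c+ [231.3  58.3]
lowpin [242.1  83.1]
stop [237.6 287.2]
```

View pics/a1c.png

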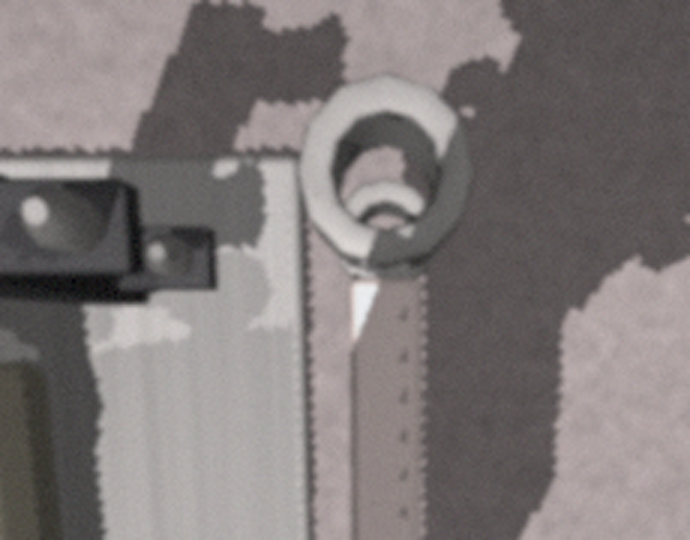

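The crop shows the upper pin tip at (35,210), the lower pin tip at (157,252), the upper bracket corners at (133,275) and (131,182), and the knuckle ring spanning cols 301–471 with its top at row 75. The pins match prediction. I'll compare the ring with its projected circle for the small correction.

Run:
```python
from h import *
S=(.4917,.2738,21.69);C=pickle.load(open("pics/a1.pkl","rb"))
th=np.linspace(0,2*np.pi,181)
def ext(cx,cy,z,r):
    P=np.array([proj(C,W(S,(cx+r*np.cos(t),cy+r*np.sin(t),z))) for t in th])
    return ((P-[190,0]+.5)*3-.5)
for n,a in [("nom",(.135,.088,.1995)),("y+1",(.135,.089,.1995)),("x+1",(.136,.088,.1995)),("z+1",(.135,.088,.2005))]:
    for r in(.011,.0065):
        P=ext(*a,r);print(n,r,"L,R",P[:,0].min().round(),P[:,0].max().round(),"T,B",P[:,1].min().round(),P[:,1].max().round())
for n,p in [("utip",(.08,.088,.162)),("ltip",(.08,.088,.077)),("upost fr",(.089,.080,.14)),("br+",(.089,.096,.14)),("rail end",(.131,.075,.2155)),("rail end2",(.139,.075,.2155)),("low br",(.089,.08,.055)),("low br+",(.089,.096,.055))]:
    print(n,((proj(C,W(S,p))-[190,0]+.5)*3-.5).round())
```

```text
nom 0.011 L,R 292.0 473.0 T,B 73.0 270.0
nom 0.0065 L,R 329.0 436.0 T,B 115.0 231.0
y+1 0.011 L,R 292.0 474.0 T,B 63.0 261.0
y+1 0.0065 L,R 329.0 436.0 T,B 105.0 222.0
x+1 0.011 L,R 300.0 482.0 T,B 73.0 270.0
x+1 0.0065 L,R 337.0 444.0 T,B 115.0 231.0
z+1 0.011 L,R 291.0 474.0 T,B 70.0 269.0
z+1 0.0065 L,R 329.0 437.0 T,B 113.0 230.0
utip [ 36. 210.]
ltip [157. 250.]
upost fr [131. 271.]
br+ [125. 176.]
rail end [346. 281.]
rail end2 [419. 281.]
low br [211. 288.]
low br+ [208. 224.]
```

Run:
```python
from h import *
S=(.4917,.2738,21.69)
def st(n):
    o=robot.observe();print(n,round(o["time"],2),np.round(o["tool_pos"],4),np.round(o["ft_force"],1),np.round(o["torque"],2),round(o["gripper_width"],4))
st("start")
print(robot.line_to(W(S,(.08,-.0005,.256)).tolist(),vel=.05,guard=12));st("in")
C,im=snap("a2")
print(robot.line_to(W(S,(.08,-.0005,.236)).tolist(),vel=.03,guard=10));st("down1")
print(robot.line_to(W(S,(.08,-.0005,.216)).tolist(),vel=.02,guard=10));st("down2")
C,im=snap("a3");cv2.imwrite('pics/a3c.png',cv2.resize(np.hstack([robot.grab_frame("scene")[100:220,370:480],im[0:120,220:420],]),None,fx=2.5,fy=2.5,interpolation=2))
```

```text
start 16.88 [0.6172 0.3237 0.2562] [-0.9 -0.1 -4.7] [-0.02 -0.02  0.04] 0.0068
False
in 18.13 [0.5664 0.3029 0.2559] [ 0.1 -0.2 -4.8] [-0.03 -0.02 -0.03] 0.0071
False
down1 19.0 [0.5663 0.3029 0.2362] [ 0.5  0.6 -4.2] [-0.05 -0.04 -0.02] 0.007
True
down2 19.78 [0.5663 0.3027 0.2197] [-1.1 -2.2  4.6] [0.28 0.36 0.09] 0.0074
```

View pics/a3c.png

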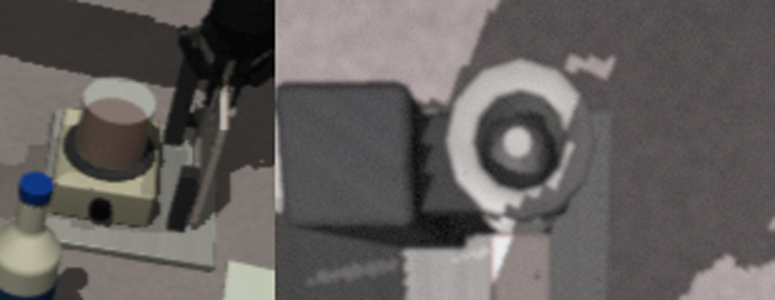

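The right crop shows the pin tip centred in the upper knuckle's bore at (518,142). The left crop shows the guard across the front by the stop post. Force and height also say it is seated, so I'll release.

Run:
```python
from h import *
S=(.4917,.2738,21.69)
robot.pause(.3)
robot.set_gripper(.03)
p=np.array(robot.observe()["tool_pos"])
robot.line_to((p+[0,0,.04]).tolist(),vel=.06)
robot.line_to((p+[0,0,.14]).tolist(),vel=.15)
robot.pause(1.0)
C,im=snap("e1");o=robot.observe();print(o["time"],np.round(o["ft_force"],1))
for n,q in [("railend+",(.08,.075,.18)),("railend-",(.08,-.075,.18)),("ring",(.08,.088,.164))]: print(n,(proj(C,W(S,q))-[170,0]).round(1)*2)
cv2.imwrite("pics/e1c.png",cv2.resize(im[0:300,170:470],None,fx=2,fy=2,interpolation=2))
```

```text
23.2167 [0.3 0.7 0.6]
railend+ [298.6 201.4]
railend- [298.4 564.2]
ring [298.6 167. ]
```

View pics/e1c.png

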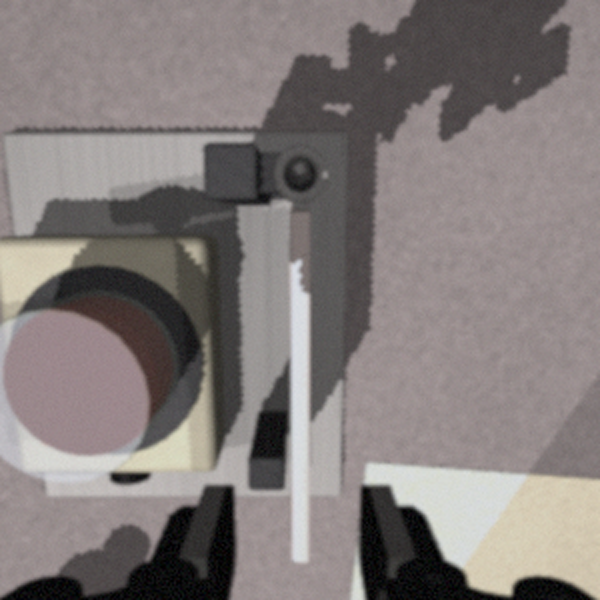

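The guard hangs with its rail running from (300,210) to (299,562), matching the shut prediction. The pin is centred at (299,172) and the gripper is clear.

```bash
python3 -c "
from plant import robot
print(robot.job_done())"
```

```text
the job is handed in; nothing more can be done
None
```

The guard is on both hinge pins, shut across the stand's front by the stop post, upright and released. I handed it in after about 23 s of the 53 s allowed; the hand-in gave no verdict. I saw the two panels still standing after the lift, but did not re-check the bottle and jar at the end.

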